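# Balance check with the 500 g weight

### The job

Check the laboratory balance: slide the blue dust cover off the pan all the way to its stop, then set the steel check weight upright in the middle of the pan, wholly inside the engraved ring. Lower it gently so that the sprung pan is never driven down to its overload stop, let go and leave the cover open; do not push the jar, the beaker or the yellow case about.

Things in the scene. Friction and masses are not known exactly. Their poses are not given: they have to be found in the camera images.
- balance: White precision balance, fixed. Origin on the table under the pan centre; x from its front to its back, y left, z up. Casing 46 mm high, x -95 to +120 mm, y -228 to +73 mm (right-hand deck parks the cover). Rails along y at x -70 and +68 mm, 71 mm high. Tower behind the pan: x 77 to 119 mm, y +-65 mm.
- head_edge (a point): Middle of the lower front edge of the balance's head, which the tower carries over the rear half of the pan: in balance axes x -8 to +119 mm, y +-75 mm, z 200 to 238 mm. A gripper pointing straight down over the pan hits it: come in from the front with the tool tilted about 40 degrees, fingertips leading towards balance +x.
- pan_centre (a point): Centre of the top face of the round steel pan, 110 mm across, 60 mm above the table when unloaded. An engraved dark ring round it has 68 mm inner diameter. z up.
- pan (a joint): How far the sprung pan is pressed down, m: 0 unloaded, about 0.0046 with the 500 g weight resting on it (spring 1 N/mm), 0.012 at the overload stop.
- cover (a joint): Travel of the sliding dust cover, m: 0 covering the pan, 0.150 at its stop, fully open; it slides towards the balance's -y with about 2.5 N of friction and stays where left. The cover is a blue plate 158 x 124 x 4 mm, its top 76 mm above the table, over the pan.
- cover_grip (a point): Middle of the cover's black upright grip, at the plate's front edge (70 mm in front of the pan's centre line): 16 mm thick along the sliding direction (balance y), 22 mm along x; its top is 18 mm above this point, the plate 31 mm below it; the point is 107 mm above the table. Moves with the cover.
- weight: 500 g steel check weight, a turned piece standing upright: cylindrical body 44 mm in diameter and 44 mm high, then a 16 mm neck and a 29 mm knob, 70 mm high in all. Origin at the centre of its underside, z up along its axis.
- jar: Bystander: clear sample jar with leaves, 50 mm across, 57 mm high. Origin under its centre.
- beaker: Bystander: clear beaker, 52 mm across, 67 mm high. Origin under its centre.
- case: Bystander: yellow case, 58 x 88 x 34 mm. Origin under its centre.
Mind the look-alikes: they are no part of the job. What is shaped like the weight but red or turquoise is not meant.

How it is judged:
By the outcome, as a careful person would: the job done as asked, in the order asked, and still so for the second after the job is handed in, with the robot touching nothing.
It also fails if it takes over 64 s, if anything falls off the work surface, if the arm or the gripper's body presses on something with over 40 N, if the wrist force passes 120 N, or if a joint passes its speed limit or range.

### The arm

A 6-joint arm with a two-finger parallel gripper is mounted at the origin on a cart in front of the work surface, level with it; the furniture and walls round the work are solid. World frame = base frame: x ahead of the robot, y to its left, z up, the work surface at z = 0. Lengths are in mm, angles in rad, forces in N, time in s.
With the tool pointing down it reaches from about 300 to 775 mm from the base axis. Payload 14.6 kg.
Tool frame: the origin (TCP) lies at the very end of the fingers, on their centre line; the grasp point (between the pads) lies 19 mm behind it (ctrl.grip_depth is the distance from the TCP to the grasp point, in mm); z points along the fingers, y is the line along which they close (so a half turn about z gives the same grasp; the last joint's range is limited). The gripper opens to 85 mm and grips with 20 to 120 N. Pads are 22 mm wide; open, the fingers measure 114 mm over their backs; the gripper's body (76 mm by 85 mm) begins 54 mm behind the grasp point. The pads swing forward as they close: fully open they stand 13 mm farther back than shut.
Start: joints at [1.04, 0.3, 1.521, -0, 1.321, -0.067], TCP at [246.038, 491.889, 231.281] pointing down, gripper open.
Joint ranges: [-3.03, 3.03], [-0.79, 2.21], [0.23, 2.52], [-1.04, 4.18], [0, 3.07], [-2.55, 2.55]. Speed limits (rad/s): [2.22, 2.22, 2.57, 3.14, 3.14, 3.14].

### API

Orientations are given as a rotation vector (axis times angle).
In Python, from workcell import ctrl gives the robot as it stands.
- The arm moves only by the shell command python3 -m pendant 'ROWS' [FORCE]. ROWS is JSON, a list of rows, each an object with "hand": the opening, from 0 (shut) to 1 (fully open); "linear": the shift along the tool's x, y, z normalised to -1 to 1, where 1 is 0.075 m, a list of three; "yaw": the turn about the tool's z normalised to -1 to 1, where 1 is 5 degrees. In form: [{"hand": hand, "linear": [x, y, z], "yaw": yaw}, ...]. A call has 1 to 12 rows; each row shifts and turns the commanded pose from where the row before left it, along the tool's axes as they then stand; what a row does not reach is not made up. A row lasts 1/10 s, in which the tool goes at most 50 mm and 8.59 degrees, less where a joint would pass 70% of its speed; a pose out of reach is approached as far as the arm can. A call with a number of a shift or a turn outside -1 to 1 is refused whole. A call with a gripper value outside its range is refused whole. The fingers move at their own pace and stop on an object; FORCE is the grip in N (left out, the last holds). Time passes only in rows, so rows that do not move let the fingers close. It gives the time, the measured TCP pose, the force, the opening and the grip force at its end, in the units of the state.
- ctrl.get_state(): the state, without advancing time (a new reading comes with each control period).
- ctrl.capture(name): name is "side" or "top"; returns a dict with "img" (480x640x3 uint8, red, green, blue), "intrinsics" (3x3 intrinsics, pixels), "rvec" (rotation vector, rad) and "tvec" (3), from world to camera coordinates, as OpenCV has them. Camera axes: x right, y down, z forward; pixel columns grow to the right and rows downward; lengths in mm; the calibration is good to about 2 mm. A picture is of the moment at which its call begins. There is no depth.
- ctrl.hand_in(): hands the job in; it is judged then, once.
The state is a dict: "t": time; "joints": joint angles; "qvel": joint speeds; "joint_torque": joint torques, N m; "position": TCP position; "ee_rot": TCP orientation; "force": force on the tool from outside, world axes, zero at the start; "wrist_torque": the same for the moment, N m; "width": finger opening in mm; "finger_force": force on a finger pad.
Only numpy, scipy, OpenCV 4.12 (cv2) and the standard library are available. Lean on these libraries where they do the work, as an engineer would, in place of code of your own. Each camera call takes 0.05 s, during which the arm holds its last target. There are 200 camera calls.

## Working session

There is one attempt and no reset: what is moved stays moved. The work goes in short steps, Python scripts to look and compute and a shell command to move; the robot and the scene stay as the last step left them, time stands still between calls to the robot, and variables do not carry over. Pictures are saved under pics/ and viewed, at most 10 in all, crops included, and the job is handed in when it is done.

```bash
ls; mkdir -p pics; python3 - <<'E'
from workcell import ctrl
import cv2,numpy as np,json
for n in("side","top"):
    c=ctrl.capture(n); cv2.imwrite(f"pics/{n}0.png",c["img"][:,:,::-1])
    np.savez(f"{n}0.npz",**c)
    R=cv2.Rodrigues(np.array(c["rvec"],float))[0]; print(n,c["intrinsics"],"pos",-R.T@np.array(c["tvec"]).ravel(),"fwd",R[2])
print(ctrl.get_state(),ctrl.grip_depth)
E
```

```text
pics
side [[537.71163016   0.         323.56701909]
 [  0.         537.71163016 242.04868069]
 [  0.           0.           1.        ]] pos [ 212.62201999 1101.72004226  777.48903633] fwd [ 0.22195674 -0.82488662 -0.51990121]
top [[558.60483165   0.         312.38084042]
 [  0.         558.60483165 237.2524855 ]
 [  0.           0.           1.        ]] pos [ 356.98955368  107.36021151 1371.82442299] fwd [ 0.11513973 -0.04332959 -0.99240384]
{'t': 0.1, 'joints': array([ 1.04039467e+00,  3.00444776e-01,  1.52151149e+00,  4.01694982e-05,
        1.32071598e+00, -6.66143418e-02]), 'qvel': array([ 5.00933678e-04, -1.35864879e-03, -2.12500880e-03, -8.36129509e-04,
       -1.53189672e-03, -8.02981886e-05]), 'joint_torque': array([ 8.54622831e-04, -5.44385219e+01, -3.62371874e+01,  4.62272601e-05,
        3.05521527e-03,  3.21205948e-05]), 'position': array([245.93120509, 491.71904693, 230.76519549]), 'ee_rot': array([-7.21937275e-01, -3.05715225e+00,  1.60267885e-03]), 'force': array([ 0.74423894, -0.30595694, -0.33335221]), 'wrist_torque': array([-0.0439262 , -0.04238522,  0.00662168]), 'finger_force': 0.0, 'width': 85.12702635582723} 18.700000000000003
```

View pics/side0.png

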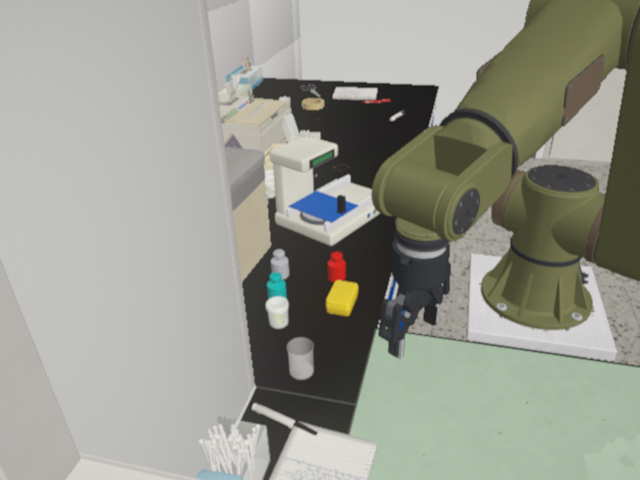

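View pics/top0.png

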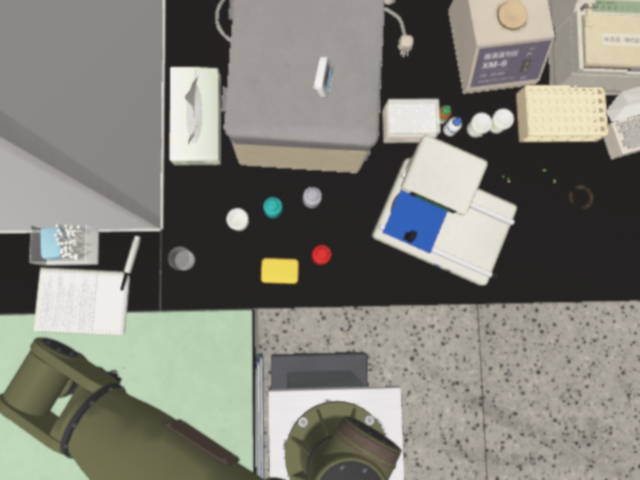

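The steel weight could be confused with these (top-view pixel):
- grey piece at (312,197), side view (280,265)
- turquoise piece at (272,207)
- red piece at (321,254)
- white-lidded jar at (237,219)
- beaker at (181,258)

I choose the grey one by its description and will check it in a close crop with the balance.

```bash
python3 - <<'E'
import cv2,numpy as np
s=cv2.imread("pics/side0.png");t=cv2.imread("pics/top0.png")
f=lambda im,x,y,w,h,k:cv2.resize(im[y:y+h,x:x+w],None,fx=k,fy=k,interpolation=cv2.INTER_CUBIC)
A=f(t,365,130,160,160,2.5)  # 400x400
B=f(s,265,130,133,120,3)  # 399x360
C=f(t,255,180,100,50,4); D=f(s,255,235,100,50,4)
o=np.zeros((600,800,3),np.uint8); o[:400,:400]=A;o[:360,400:799]=B;o[400:600,:400]=C;o[400:600,400:]=D
cv2.imwrite("pics/crop1.png",o)
E
```

```text
(no output)
```

View pics/crop1.png

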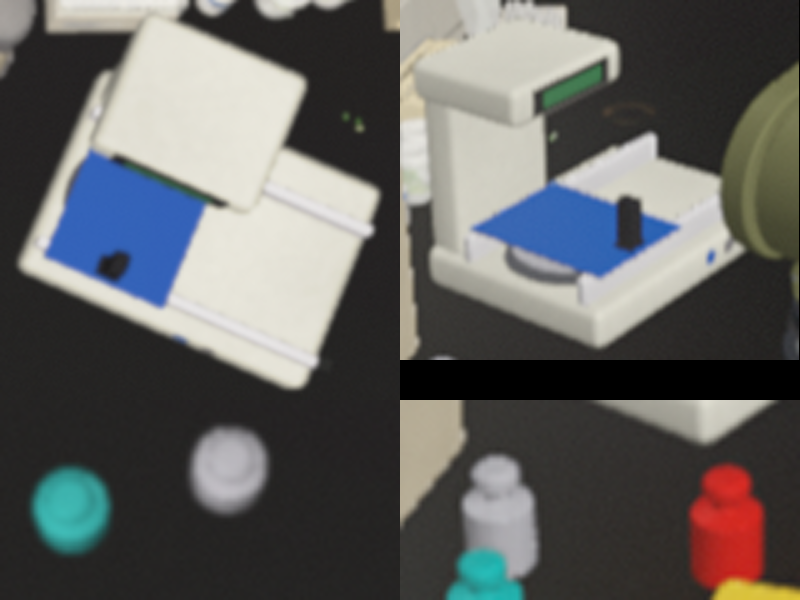

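The crop shows the chosen piece is plain grey steel: knob at about (313,196) in the top view and (279,251) in the side view, with the turquoise and red pieces clearly separate. The blue plate's front corners are at top (383,233) and (431,252), and the black grip is at top (410,236).

```bash
cat > h.py <<'E'
import cv2,numpy as np
from scipy.spatial.transform import Rotation as Rt
from workcell import ctrl
def ray(c,uv):
    R=cv2.Rodrigues(np.array(c["rvec"],float))[0]; t=np.array(c["tvec"],float).ravel()
    return -R.T@t, R.T@np.linalg.inv(c["intrinsics"])@np.array([uv[0],uv[1],1.])
def onz(c,uv,z):
    o,d=ray(c,uv); return (o+d*(z-o[2])/d[2])[:2]
def proj(c,P):
    return cv2.projectPoints(np.array(P,float).reshape(-1,1,3),np.array(c["rvec"],float),np.array(c["tvec"],float),np.array(c["intrinsics"]),None)[0].reshape(-1,2)
def kabsch(b,w):
    b=np.array(b);w=np.array(w);bc,wc=b.mean(0),w.mean(0);H=(b-bc).T@(w-wc)
    th=np.arctan2(H[0,1]-H[1,0],H[0,0]+H[1,1]);R=np.array([[np.cos(th),-np.sin(th)],[np.sin(th),np.cos(th)]])
    return th,wc-R@bc,R
E
cat > m1.py <<'E'
from h import *
T=dict(np.load("top0.npz"));S=dict(np.load("side0.npz"))
pt=[((383,232.8),76,(-79,62)),((431,252.4),76,(-79,-62)),((403,188),238,(-8,75)),((465,214.8),238,(-8,-75)),((373,236),46,(-95,73)),((485,286),46,(-95,-228)),((516.5,204),46,(120,-228))]
ps=[((332.7,222.3),76,(-79,62)),((358.3,206),76,(-79,-62)),((289,206),76,(-79,62-124)) ]
ps=[((332.7,222.3),76,(-79,62)),((358.3,206),76,(-79,-62)),((289,206),76,(79,62))]
for nm,l in(("top",[(T,)+p for p in pt]),("side",[(S,)+p for p in ps]),("both",[(T,)+p for p in pt]+[(S,)+p for p in ps])):
    w=np.array([onz(c,u,z) for c,u,z,_ in l]);b=[p[3] for p in l]
    th,t,R=kabsch(b,w);print(nm,np.degrees(th),t,"\n",np.round(w-(np.array(b)@R.T+t),1).tolist())
print("weight top-ray z70",onz(T,(313,195.8),70),"side",onz(S,(279.2,250.7),70))
for c,l,(x,y,w,h) in((T,"t",(295,180,35,35)),(S,"s",(265,245,30,40))):
    im=c["img"][y:y+h,x:x+w].astype(int);m=((im.min(2)>95)&(im.max(2)-im.min(2)<35)).astype(np.uint8)
    n,_,st,ce=cv2.connectedComponentsWithStats(m);i=1+st[1:,4].argmax();print(l,ce[i]+[x,y],st[i]+[x,y,0,0,0])
E
python3 m1.py
```

```text
top -24.031916657230298 [ 566.12948875 -199.54612423] 
 [[-4.0, -4.9], [-1.7, -3.5], [-0.7, -5.2], [2.2, 4.2], [2.4, -2.2], [0.0, 6.8], [1.8, 4.8]]
side -25.50961836742358 [ 559.54897908 -201.99500336] 
 [[-1.7, -2.6], [3.1, 3.2], [-1.4, -0.6]]
both -24.04611020535456 [ 564.38989026 -200.17333497] 
 [[-2.3, -4.3], [0.0, -2.9], [1.0, -4.6], [3.9, 4.8], [4.1, -1.6], [1.8, 7.4], [3.6, 5.5], [-4.2, -3.3], [-2.3, 3.9], [-5.7, -4.9]]
weight top-ray z70 [606.85118717  46.99668091] side [611.90309545  42.28446912]
t [311.68253968 196.74603175] [303 187  19  21 315]
s [280.02955665 263.09359606] [270 249  20  31 406]
```

```bash
cat >> h.py <<'E'
def to(P,yang=None,half=False):
    "print tool-frame shift (units of 75 mm) to world P, and yaw units so that tool y points at world angle yang deg"
    s=ctrl.get_state();R=Rt.from_rotvec(s["ee_rot"]).as_matrix()
    d=R.T@(np.array(P)-s["position"])/75
    a=np.degrees(np.arctan2(R[1,1],R[0,1]))
    print("t",round(s["t"],2),"pos",s["position"].round(1),"F",s["force"].round(1),"w",round(s["width"],1),"ff",round(s["finger_force"],1),"yang",round(a,2),"tilt",np.degrees(np.arccos(-R[2,2])).round(2))
    print("shift units",d.round(3),"yaw units",None if yang is None else round(-((yang-a+90)%180-90)/5,3))
def B2W(p,t,deg):
    a=np.radians(deg);return np.array([t[0]+np.cos(a)*p[0]-np.sin(a)*p[1],t[1]+np.sin(a)*p[0]+np.cos(a)*p[1]])
E
python3 - <<'E'
from h import *
T=dict(np.load("top0.npz"));S=dict(np.load("side0.npz"))
print("grip top",onz(T,(413,233.2),125), onz(S,((628-400)/3+265,200/3+130),125), B2W((-70,0),(562,-203),-24.3))
to((498,-174,231),65.7)
for w in((609,44.5),(607,46)):
  a=np.arange(0,6.3,.1);P=np.vstack([np.c_[w[0]+r*np.cos(a),w[1]+r*np.sin(a),0*a+z] for r,z in((22,0),(22,44),(14.5,70))])
  for c in(T,S): q=proj(c,P);print(w,q.min(0).round(1),q.max(0).round(1))
E
```

```text
grip top [ 507.24735907 -175.64194876] [ 503.2876492 -172.2842576] [ 498.20177064 -174.1939949 ]
t 0.1 pos [245.9 491.7 230.8] F [ 0.7 -0.3 -0.3] w 85.1 ff 0.0 yang 63.43 tilt 0.06
shift units [-6.977e+00 -6.435e+00  3.000e-03] yaw units -0.455
(609, 44.5) [304. 188.] [322.7 209. ]
(609, 44.5) [271.9 248.2] [290.5 279.6]
(607, 46) [303.4 188.8] [322.  209.8]
(607, 46) [272.4 248.6] [291.1 280.1]
```

```bash
python3 -m pendant '[{"hand":1,"linear":[-0.2,-0.2,0],"yaw":-0.455},{"hand":1,"linear":[-0.38,-0.34,0],"yaw":0},{"hand":1,"linear":[-0.38,-0.34,0],"yaw":0},{"hand":1,"linear":[-0.38,-0.34,0],"yaw":0},{"hand":1,"linear":[-0.38,-0.34,0],"yaw":0},{"hand":1,"linear":[-0.38,-0.34,0],"yaw":0},{"hand":1,"linear":[-0.38,-0.34,0],"yaw":0},{"hand":1,"linear":[-0.38,-0.34,0],"yaw":0},{"hand":1,"linear":[-0.38,-0.34,0],"yaw":0},{"hand":1,"linear":[-0.38,-0.34,0],"yaw":0}]'
python3 -c "
from h import *
to((504,-174,231),65.7)"
```

```text
t: 1.1
position: [392.3, 155.5, 231.2]
ee_rot: [-0.661, -3.071, 0.0]
force: [0.7, 1.4, 0.5]
width: 85.8
finger_force: 0.0
t 1.1 pos [392.3 155.5 231.2] F [0.7 1.4 0.5] w 85.8 ff 0.0 yang 65.71 tilt 0.01
shift units [-3.165e+00 -3.392e+00  3.000e-03] yaw units 0.002
```

```bash
python3 -m pendant '[{"hand":1,"linear":[-0.38,-0.38,0],"yaw":0},{"hand":1,"linear":[-0.38,-0.38,0],"yaw":0},{"hand":1,"linear":[-0.38,-0.38,0],"yaw":0},{"hand":1,"linear":[-0.38,-0.38,0],"yaw":0},{"hand":1,"linear":[-0.38,-0.38,0],"yaw":0},{"hand":1,"linear":[-0.3,-0.38,0],"yaw":0},{"hand":1,"linear":[-0.2,-0.3,0],"yaw":0},{"hand":1,"linear":[-0.1,-0.2,0],"yaw":0},{"hand":1,"linear":[0,0,0],"yaw":0}]'
python3 - <<'E'
from h import *
to((504,-174,92),65.7)
for n in("side","top"):
    c=ctrl.capture(n);np.savez(f"{n}1.npz",**c)
s=cv2.cvtColor(ctrl.capture("side")["img"],cv2.COLOR_RGB2BGR);t=cv2.cvtColor(c["img"],cv2.COLOR_RGB2BGR)
o=np.zeros((600,800,3),np.uint8)
o[:480,:400]=cv2.resize(t[100:292,360:520],None,fx=2.5,fy=2.5,interpolation=2)
o[:480,400:]=cv2.resize(s[90:282,265:425],None,fx=2.5,fy=2.5,interpolation=2)
cv2.imwrite("pics/over.png",o)
E
```

```text
t: 2.0
position: [477.0, -111.7, 230.8]
ee_rot: [-0.664, -3.07, 0.0]
force: [-0.8, 0.2, 0.1]
width: 85.3
finger_force: 0.0
t 2.0 pos [ 477.  -111.7  230.8] F [-0.8  0.2  0.1] w 85.3 ff 0.0 yang 65.57 tilt 0.05
shift units [-0.673 -0.607  1.851] yaw units -0.026
```

View pics/over.png

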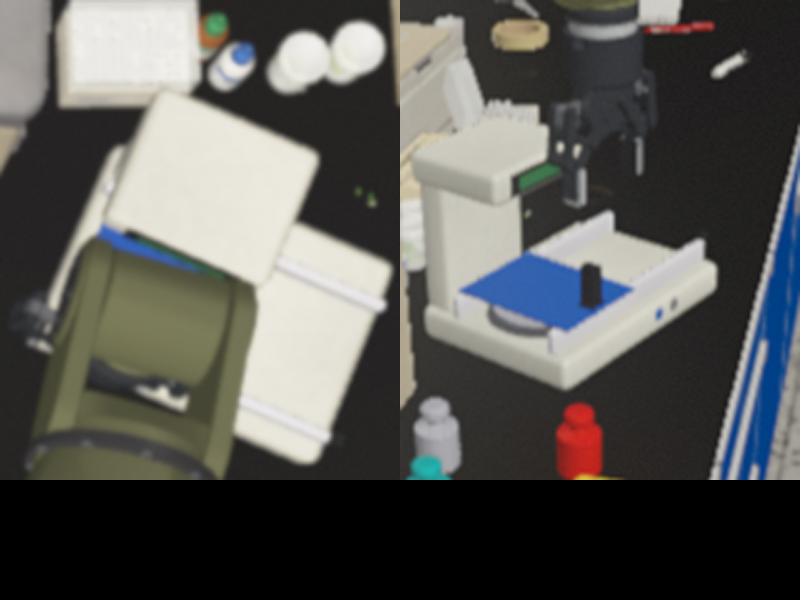

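The view shows the open hand in front of and left of the grip, with the head clear of it. The grip top is at side pixel (341,196). I'll move over it and descend.

```bash
python3 -m pendant '[{"hand":1,"linear":[-0.2,-0.2,0],"yaw":-0.03},{"hand":1,"linear":[-0.2,-0.2,0],"yaw":0},{"hand":1,"linear":[-0.2,-0.15,0],"yaw":0},{"hand":1,"linear":[-0.07,-0.06,0.1],"yaw":0},{"hand":1,"linear":[0,0,0.3],"yaw":0},{"hand":1,"linear":[0,0,0.4],"yaw":0},{"hand":1,"linear":[0,0,0.4],"yaw":0},{"hand":1,"linear":[0,0,0.3],"yaw":0},{"hand":1,"linear":[0,0,0.2],"yaw":0},{"hand":1,"linear":[0,0,0.1],"yaw":0},{"hand":1,"linear":[0,0,0],"yaw":0}]'
python3 - <<'E'
from h import *
to((504,-174,91),65.7)
E
```

```text
t: 3.25
position: [503.8, -171.6, 95.5]
ee_rot: [-0.656, -3.071, -0.001]
force: [0.8, 0.3, -0.2]
width: 85.6
finger_force: 0.0
t 3.25 pos [ 503.8 -171.6   95.5] F [ 0.8  0.3 -0.2] w 85.6 ff 0.0 yang 65.9 tilt 0.09
shift units [-0.015 -0.028  0.059] yaw units 0.039
```

```bash
python3 -m pendant '[{"hand":0.5,"linear":[0,-0.02,0.05],"yaw":0},{"hand":0,"linear":[0,0,0],"yaw":0},{"hand":0,"linear":[0,0,0],"yaw":0},{"hand":0,"linear":[0,0,0],"yaw":0},{"hand":0,"linear":[0,0,0],"yaw":0},{"hand":0,"linear":[0,0,0],"yaw":0},{"hand":0,"linear":[0,0,0],"yaw":0},{"hand":0,"linear":[0,0,0],"yaw":0}]' 40
python3 - <<'E'
from h import *
to((504,-174,91),65.7)
E
```

```text
t: 4.05
position: [503.8, -173.9, 93.0]
ee_rot: [0.658, 3.071, -0.0]
force: [-1.5, 0.5, 5.6]
width: 15.4
finger_force: 41.3
t 4.05 pos [ 503.8 -173.9   93. ] F [-1.5  0.5  5.6] w 15.4 ff 41.3 yang 65.83 tilt 0.03
shift units [-0.003  0.     0.026] yaw units 0.026
```

```bash
python3 -m pendant '[{"hand":0,"linear":[0,-0.1,0],"yaw":0},{"hand":0,"linear":[0,-0.2,0],"yaw":0},{"hand":0,"linear":[0,-0.2,0],"yaw":0},{"hand":0,"linear":[0,-0.2,0],"yaw":0},{"hand":0,"linear":[0,-0.2,0],"yaw":0}]'
python3 - <<'E'
from h import *
to((504,-174,91),65.7)
E
```

```text
t: 4.55
position: [475.3, -235.3, 93.0]
ee_rot: [-0.657, -3.071, -0.002]
force: [-9.0, 8.5, 11.4]
width: 15.2
finger_force: 42.4
t 4.55 pos [ 475.3 -235.3   93. ] F [-9.   8.5 11.4] w 15.2 ff 42.4 yang 65.85 tilt 0.11
shift units [-0.015  0.903  0.027] yaw units 0.029
```

```bash
python3 -m pendant '[{"hand":0,"linear":[0.01,-0.2,0],"yaw":0},{"hand":0,"linear":[0.008,-0.2,0],"yaw":0},{"hand":0,"linear":[0.005,-0.2,0],"yaw":0},{"hand":0,"linear":[0.005,-0.2,0],"yaw":0},{"hand":0,"linear":[0,-0.1,0],"yaw":0},{"hand":0,"linear":[0,0,0],"yaw":0}]'
python3 - <<'E'
from h import *
to((503.8,-173.9,91),65.7)
E
```

```text
t: 5.15
position: [446.2, -297.7, 92.9]
ee_rot: [0.659, 3.071, -0.002]
force: [-0.4, -2.7, 7.4]
width: 15.1
finger_force: 41.4
t 5.15 pos [ 446.2 -297.7   92.9] F [-0.4 -2.7  7.4] w 15.1 ff 41.4 yang 65.78 tilt 0.08
shift units [-0.023  1.821  0.024] yaw units 0.016
```

```bash
python3 -m pendant '[{"hand":0,"linear":[0.002,-0.09,0],"yaw":0},{"hand":0,"linear":[0.002,-0.06,0],"yaw":0},{"hand":0,"linear":[0,-0.03,0],"yaw":0},{"hand":0,"linear":[0,-0.02,0],"yaw":0},{"hand":0,"linear":[0,0,0],"yaw":0}]'
python3 - <<'E'
from h import *
to((503.8,-173.9,91),65.7)
E
```

```text
t: 5.65
position: [441.4, -308.0, 92.9]
ee_rot: [0.656, 3.071, 0.005]
force: [12.1, 20.4, 10.4]
width: 15.6
finger_force: 42.5
t 5.65 pos [ 441.4 -308.    92.9] F [12.1 20.4 10.4] w 15.6 ff 42.5 yang 65.89 tilt 0.22
shift units [-0.029  1.971  0.033] yaw units 0.037
```

The cover is at its stop: 148 mm of travel with 24 N of resistance. I'll release, rise and look.

```bash
python3 -m pendant '[{"hand":1,"linear":[0,0,0],"yaw":0},{"hand":1,"linear":[0,0,0],"yaw":0},{"hand":1,"linear":[0,0,0],"yaw":0},{"hand":1,"linear":[0,0,0],"yaw":0},{"hand":1,"linear":[0,0,-0.3],"yaw":0},{"hand":1,"linear":[0,0,-0.5],"yaw":0},{"hand":1,"linear":[0,0,-0.5],"yaw":0},{"hand":1,"linear":[0.1,0,-0.4],"yaw":0},{"hand":1,"linear":[0.1,0,-0.2],"yaw":0},{"hand":1,"linear":[0,0,0],"yaw":0}]'
python3 - <<'E'
from h import *
to((612,46.5,231),65)
for n in("side","top"):
    c=ctrl.capture(n);np.savez(f"{n}2.npz",**c)
S=np.load("side2.npz")["img"][:,:,::-1];t=c["img"][:,:,::-1]
o=np.zeros((600,800,3),np.uint8)
o[:600,:400]=cv2.resize(t[135:285,365:465],None,fx=4,fy=4,interpolation=2)
o[:600,400:]=cv2.resize(S[120:270,270:370],None,fx=4,fy=4,interpolation=2)
cv2.imwrite("pics/pan.png",o)
E
```

```text
t: 6.65
position: [426.2, -303.8, 236.5]
ee_rot: [0.657, 3.07, -0.002]
force: [-0.1, 0.2, -1.1]
width: 85.5
finger_force: 0.0
t 6.65 pos [ 426.2 -303.8  236.5] F [-0.1  0.2 -1.1] w 85.5 ff 0.0 yang 65.83 tilt 0.16
shift units [-0.348  5.276  0.07 ] yaw units 0.167
```

View pics/pan.png

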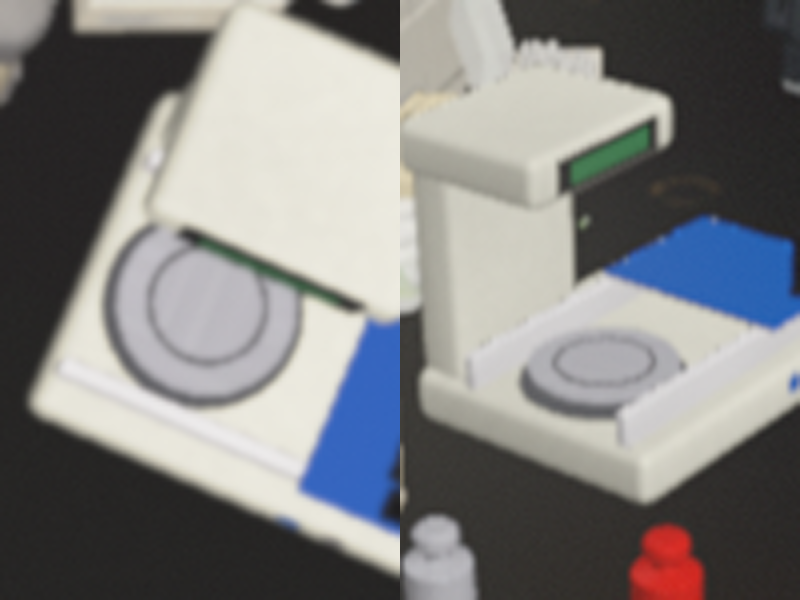

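The cover is fully open (blue, at the right). The pan centre is at about top pixel (416.4,211.5) and side pixel (321.1,209.6), and the front rail runs close to the pan. Next I'll compute the pan, rail, weight and rear box positions.

```bash
python3 - <<'E'
from h import *
T=dict(np.load("top2.npz"));S=dict(np.load("side2.npz"))
a=onz(T,(416.4,211.5),60);b=onz(S,(321.1,209.6),60);print("pan",a,b)
th=-25;t=(a+b)/2
ti=lambda p:B2W(np.array(p)-t,(0,0),-th)
rp=[onz(T,(365+x/4,135+y/4),71) for x,y in((60,362),(60,376),(298,465),(298,480))]
print("rail bal",[ti(p).round(1) for p in rp], "ang",np.degrees(np.arctan2(*(rp[2]-rp[0])))+180, )
print("head front upper edge",[ti(onz(T,(365+x/4,135+y/4),238)).round(1) for x,y in((170,222),(350,300))])
print("lower front edge",[ti(onz(T,(365+x/4,135+y/4),200)).round(1) for x,y in((180,230),(362,308))])
print("box front bottom",onz(T,(312,167),0),onz(T,(240,163),0),onz(T,(365,172),0))
for c,l,(x,y,w,h) in((T,"t",(295,180,35,35)),(S,"s",(265,245,30,40))):
    im=c["img"][y:y+h,x:x+w].astype(int);m=((im.min(2)>95)&(im.max(2)-im.min(2)<35)).astype(np.uint8)
    n,_,st,ce=cv2.connectedComponentsWithStats(m);i=1+st[1:,4].argmax();print(l,ce[i]+[x,y],st[i]+[x,y,0,0,0])
w=(612,46.5);q=np.arange(0,6.3,.1);P=np.vstack([np.c_[w[0]+r*np.cos(q),w[1]+r*np.sin(q),0*q+z] for r,z in((22,0),(22,44),(14.5,70))])
for c in(T,S): r=proj(c,P);print(r.min(0).round(1),r.max(0).round(1))
print("weight bal",ti(w))
E
```

```text
pan [ 567.35391914 -200.81098269] [ 569.67715566 -207.48567275]
rail bal [array([-71.7,  70.5]), array([-79.4,  67.2]), array([-70.4, -82.5]), array([-78.6, -85.9])] ang 24.517778264707744
head front upper edge [array([-12.8,  62.4]), array([-12.1, -39.5])]
lower front edge [array([-4.2, 51.4]), array([ -3. , -54.8])]
box front bottom [693.76018384  44.72710127] [705.89593695 224.65993554] [679.47019988 -88.61267986]
t [311.69085174 196.76025237] [303 187  19  21 317]
s [280.05623472 263.0806846 ] [270 249  20  31 409]
[303.2 186.8] [321.8 207.8]
[270.5 248.5] [289.1 279.9]
weight bal [-66.5182535  245.54185922]
```

```bash
cat > ring.py <<'E'
from h import *
from scipy.optimize import least_squares
def ring(c,c0,z=60,lo=29,hi=42):
    g=cv2.cvtColor(c["img"],cv2.COLOR_RGB2GRAY).astype(np.float32)
    n=140;k=np.arange(-n/2,n/2+.5,0.5);X,Y=np.meshgrid(c0[0]+k,c0[1]+k)
    uv=proj(c,np.c_[X.ravel(),Y.ravel(),np.full(X.size,z)]).astype(np.float32).reshape(X.shape+(2,))
    rec=cv2.remap(g,uv[...,0],uv[...,1],cv2.INTER_CUBIC)   # rectified pan plane, 0.5 mm/px
    pts=[]
    for a in np.radians(np.arange(0,360,4)):
        r=np.arange(lo,hi,.5);i=np.round((n/2+r*np.sin(a))*2).astype(int);j=np.round((n/2+r*np.cos(a))*2).astype(int)
        v=rec[i,j];m=v.argmin();
        if 0<m<len(r)-1 and v[m]<min(v[0],v[-1])-6 and v[0]>110 and v[-1]>110: pts.append((c0[0]+r[m]*np.cos(a),c0[1]+r[m]*np.sin(a)))
    p=np.array(pts);f=least_squares(lambda q:np.hypot(p[:,0]-q[0],p[:,1]-q[1])-q[2],[*c0,35],loss="soft_l1")
    return f.x.round(1),len(p),np.abs(f.fun).mean().round(2)
if __name__=="__main__":
    for n in("top2","side2"):
        c=dict(np.load(n+".npz"));c0=np.array((566.,-203.))
        for _ in range(3):
            o=ring(c,c0);c0=o[0][:2]
        print(n,o)
E
python3 ring.py
```

```text
top2 (array([ 569.6, -201.3,   35.2]), 78, np.float64(0.36))
side2 (array([ 570.7, -206. ,   35.2]), 85, np.float64(0.56))
```

Ring fits: top view (569.6,-201.3), side view (570.7,-206.0), so the pan centre is at about (570,-203.7). The weight is at about (612,46.5). Now I'll traverse to it.

```bash
python3 -m pendant '[{"hand":1,"linear":[0,0.2,0],"yaw":0.12},{"hand":1,"linear":[0,0.4,0],"yaw":0},{"hand":1,"linear":[0,0.4,0],"yaw":0},{"hand":1,"linear":[0,0.4,0],"yaw":0},{"hand":1,"linear":[0,0.4,0],"yaw":0},{"hand":1,"linear":[0,0.4,0],"yaw":0},{"hand":1,"linear":[0,0.4,0],"yaw":0},{"hand":1,"linear":[0,0.4,0],"yaw":0},{"hand":1,"linear":[0,0.4,0],"yaw":0},{"hand":1,"linear":[0,0.4,0],"yaw":0},{"hand":1,"linear":[-0.1,0.4,0],"yaw":0},{"hand":1,"linear":[-0.1,0.3,0],"yaw":0}]'
python3 - <<'E'
from h import *
to((606.6,49,15),65.2)
E
```

```text
t: 7.95
position: [581.5, -1.7, 232.8]
ee_rot: [-0.671, -3.066, 0.001]
force: [0.8, -1.1, 0.3]
width: 85.4
finger_force: 0.0
t 7.95 pos [581.5  -1.7 232.8] F [ 0.8 -1.1  0.3] w 85.4 ff 0.0 yang 65.3 tilt 0.17
shift units [-0.03   0.756  2.903] yaw units 0.021
```

```bash
python3 -m pendant '[{"hand":1,"linear":[-0.03,0.3,0],"yaw":0},{"hand":1,"linear":[0,0.3,0],"yaw":0},{"hand":1,"linear":[0,0.15,0.2],"yaw":0},{"hand":1,"linear":[0,0,0.5],"yaw":0},{"hand":1,"linear":[0,0,0.5],"yaw":0},{"hand":1,"linear":[0,0,0.4],"yaw":0},{"hand":1,"linear":[0,0,0.2],"yaw":0},{"hand":1,"linear":[0,0,0],"yaw":0}]'
python3 - <<'E'
from h import *
to((606.6,49,15),65.2)
S=ctrl.capture("side");T=ctrl.capture("top")
o=np.zeros((600,800,3),np.uint8)
o[:600,:400]=cv2.resize(T["img"][120:270,265:365,::-1],None,fx=4,fy=4,interpolation=2)
o[:600,400:]=cv2.resize(S["img"][160:310,230:330,::-1],None,fx=4,fy=4,interpolation=2)
cv2.imwrite("pics/wt.png",o)
E
```

```text
t: 8.75
position: [605.4, 46.6, 96.9]
ee_rot: [-0.673, -3.064, 0.002]
force: [-0.8, 0.6, 0.2]
width: 85.4
finger_force: 0.0
t 8.75 pos [605.4  46.6  96.9] F [-0.8  0.6  0.2] w 85.4 ff 0.0 yang 65.24 tilt 0.29
shift units [-0.006  0.039  1.092] yaw units 0.008
```

View pics/wt.png

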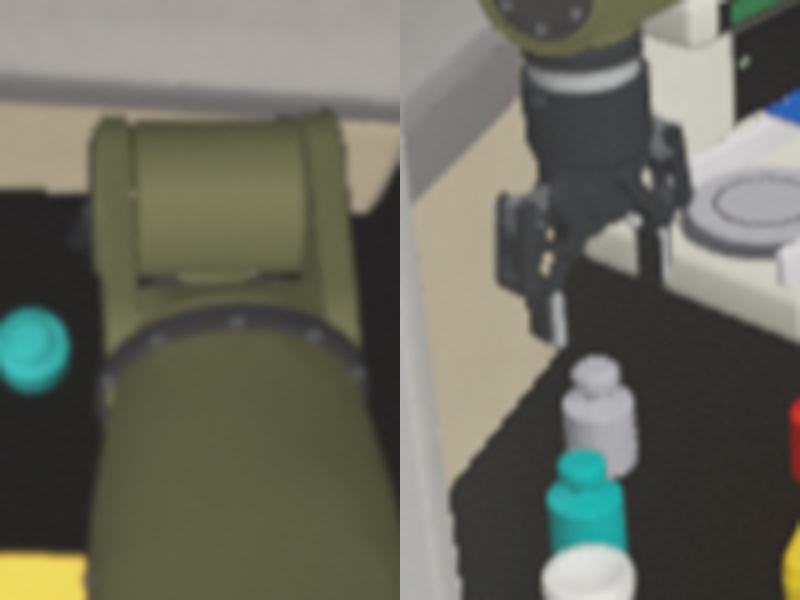

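The hand straddles the grey weight: weight at crop (600,415), near finger tip at (550,340), far finger tip at (655,280), turquoise piece clear. The finger knuckles bulge outwards. The tool can't be tilted with yaw-only moves, so the plan is:
1. Set the weight down on the front of the pan, in front of the head.
2. Slide it gently to the middle with the fingers.

Now the grasp.

```bash
python3 -m pendant '[{"hand":1,"linear":[0,0.04,0.3],"yaw":0},{"hand":1,"linear":[0,0,0.4],"yaw":0},{"hand":1,"linear":[0,0,0.25],"yaw":0},{"hand":1,"linear":[0,0,0.14],"yaw":0},{"hand":0.5,"linear":[0,0,0],"yaw":0},{"hand":0,"linear":[0,0,0],"yaw":0},{"hand":0,"linear":[0,0,0],"yaw":0},{"hand":0,"linear":[0,0,0],"yaw":0},{"hand":0,"linear":[0,0,0],"yaw":0},{"hand":0,"linear":[0,0,0],"yaw":0},{"hand":0,"linear":[0,0,0],"yaw":0}]' 40
python3 - <<'E'
from h import *
to((606.6,49,15),65.2)
E
```

```text
t: 9.95
position: [608.8, 49.5, 20.0]
ee_rot: [0.673, 3.066, 0.001]
force: [-2.0, 0.4, 5.4]
width: 42.2
finger_force: 40.5
t 9.95 pos [608.8  49.5  20. ] F [-2.   0.4  5.4] w 42.2 ff 40.5 yang 65.24 tilt 0.13
shift units [ 0.024 -0.018  0.067] yaw units 0.009
```

```bash
python3 -m pendant '[{"hand":0.7,"linear":[0,0,0],"yaw":0},{"hand":0.7,"linear":[0,0,0],"yaw":0},{"hand":0.7,"linear":[0.06,0,0.04],"yaw":0},{"hand":0,"linear":[0,0,0],"yaw":0},{"hand":0,"linear":[0,0,0],"yaw":0},{"hand":0,"linear":[0,0,0],"yaw":0},{"hand":0,"linear":[0,0,0],"yaw":0},{"hand":0,"linear":[0,0,0],"yaw":0}]' 40
python3 - <<'E'
from h import *
to((606.6,49,15),65.2)
S=ctrl.capture("side")
x,y,w,h=265,245,30,40
im=S["img"][y:y+h,x:x+w].astype(int);m=((im.min(2)>95)&(im.max(2)-im.min(2)<35)).astype(np.uint8)
n,_,st,ce=cv2.connectedComponentsWithStats(m);i=1+st[1:,4].argmax();print(ce[i]+[x,y],st[i]+[x,y,0,0,0])
cv2.imwrite("pics/grip.png",cv2.resize(S["img"][180:300,220:340,::-1],None,fx=5,fy=5,interpolation=2))
E
```

```text
t: 10.75
position: [603.8, 51.6, 15.2]
ee_rot: [-0.673, -3.068, -0.0]
force: [-1.8, 2.1, -0.6]
width: 42.5
finger_force: 41.6
t 10.75 pos [603.8  51.6  15.2] F [-1.8  2.1 -0.6] w 42.5 ff 41.6 yang 65.25 tilt 0.03
shift units [-0.048 -0.015  0.002] yaw units 0.011
[283.02857143 265.35510204] [277 250  13  30 245]
```

View pics/grip.png

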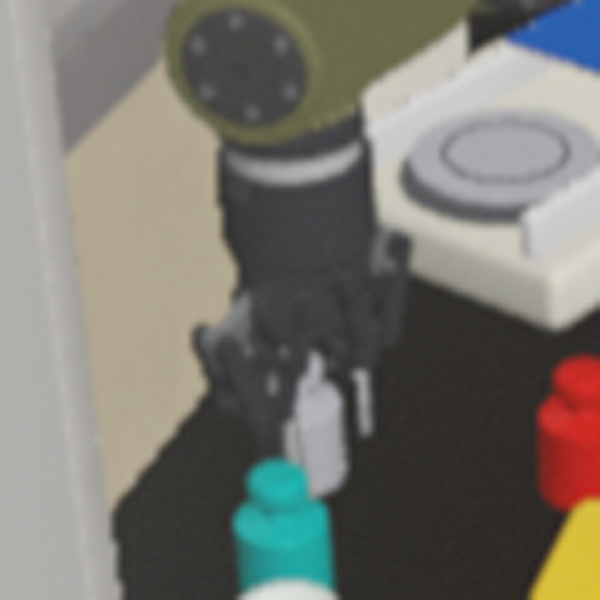

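The grip is sound: same 42.5 mm width after shifting, weight upright and turquoise piece untouched. Now I'll lift and plan the carry.

```bash
python3 -m pendant '[{"hand":0,"linear":[0,0,-0.1],"yaw":0},{"hand":0,"linear":[0,0,-0.2],"yaw":0},{"hand":0,"linear":[0,0,-0.4],"yaw":0},{"hand":0,"linear":[0,0,-0.5],"yaw":0},{"hand":0,"linear":[0,0,-0.5],"yaw":0},{"hand":0,"linear":[0,0,-0.5],"yaw":0},{"hand":0,"linear":[0,0,-0.3],"yaw":0},{"hand":0,"linear":[0,0,-0.1],"yaw":0},{"hand":0,"linear":[0,0,0],"yaw":0}]'
cat >> h.py <<'E'
PAN=np.array((570.2,-203.7));TH=-24.8
def tob(p,z,phi=0):
    s=ctrl.get_state();a=B2W(s["position"][:2]-PAN,(0,0),-TH);print("TCP in balance",a.round(1),"j6",s["joints"][5].round(2))
    to((*B2W(p,PAN,TH),z),90+TH+phi)
E
python3 - <<'E'
from h import *
tob((-88,15),220)
E
```

```text
t: 11.7
position: [604.1, 51.3, 211.3]
ee_rot: [0.673, 3.067, 0.0]
force: [0.4, -0.5, -4.8]
width: 42.5
finger_force: 42.0
TCP in balance [-76.2 245.7] j6 -1.11
t 11.7 pos [604.1  51.3 211.3] F [ 0.4 -0.5 -4.8] w 42.5 ff 42.0 yang 65.25 tilt 0.1
shift units [ 0.159 -3.076 -0.118] yaw units 0.009
```

```bash
python3 -m pendant '[{"hand":0,"linear":[0.04,-0.1,0],"yaw":0},{"hand":0,"linear":[0.04,-0.2,0],"yaw":0},{"hand":0,"linear":[0.04,-0.3,0],"yaw":0},{"hand":0,"linear":[0.04,-0.4,0],"yaw":0},{"hand":0,"linear":[0,-0.4,0],"yaw":0},{"hand":0,"linear":[0,-0.4,0],"yaw":0},{"hand":0,"linear":[0,-0.4,0],"yaw":0},{"hand":0,"linear":[0,-0.3,0],"yaw":0},{"hand":0,"linear":[0,-0.3,0],"yaw":0},{"hand":0,"linear":[0,-0.2,0],"yaw":0},{"hand":0,"linear":[0,-0.08,0],"yaw":0},{"hand":0,"linear":[0,0,0],"yaw":0}]'
python3 - <<'E'
from h import *
tob((-88,15),98)
E
```

```text
t: 12.9
position: [496.0, -153.6, 209.8]
ee_rot: [-0.674, -3.068, -0.0]
force: [0.4, 1.5, -4.3]
width: 42.4
finger_force: 42.0
TCP in balance [-88.4  14.4] j6 -1.51
t 12.9 pos [ 496.  -153.6  209.8] F [ 0.4  1.5 -4.3] w 42.4 ff 42.0 yang 65.2 tilt 0.05
shift units [-0.006  0.008  1.491] yaw units 0.0
```

```bash
python3 -m pendant '[{"hand":0,"linear":[0,0,0.2],"yaw":0},{"hand":0,"linear":[0,0,0.4],"yaw":0},{"hand":0,"linear":[0,0,0.4],"yaw":0},{"hand":0,"linear":[0,0,0.25],"yaw":0},{"hand":0,"linear":[0,0,0.1],"yaw":0},{"hand":0,"linear":[-0.1,0,0],"yaw":0},{"hand":0,"linear":[-0.2,0,0],"yaw":0},{"hand":0,"linear":[-0.1,0,0],"yaw":0},{"hand":0,"linear":[0,0,0],"yaw":0}]'
python3 - <<'E'
from h import *
tob((-50,15),98)
S=ctrl.capture("side");np.savez("side3.npz",**S)
cv2.imwrite("pics/place.png",cv2.resize(S["img"][100:260,250:410,::-1],None,fx=3.75,fy=3.75,interpolation=2))
E
```

```text
t: 13.8
position: [524.7, -166.2, 109.8]
ee_rot: [0.673, 3.067, -0.0]
force: [-0.5, 0.2, -5.5]
width: 42.3
finger_force: 42.0
TCP in balance [-57.  15.] j6 -1.51
t 13.8 pos [ 524.7 -166.2  109.8] F [-0.5  0.2 -5.5] w 42.3 ff 42.0 yang 65.25 tilt 0.1
shift units [-0.093  0.     0.158] yaw units 0.011
```

View pics/place.png

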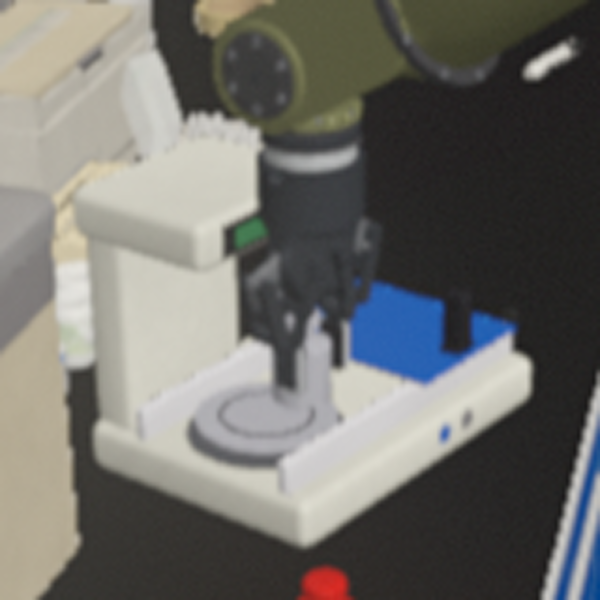

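```bash
python3 -m pendant '[{"hand":0,"linear":[-0.04,0,0],"yaw":0},{"hand":0,"linear":[-0.03,0,0],"yaw":0},{"hand":0,"linear":[-0.02,0,0],"yaw":0},{"hand":0,"linear":[0,0,0],"yaw":0},{"hand":0,"linear":[0,0,0],"yaw":0}]'
python3 - <<'E'
from h import *
tob((-49,15),80)
E
```

```text
t: 14.35
position: [529.6, -168.7, 109.0]
ee_rot: [-0.673, -3.068, -0.0]
force: [-0.2, -0.4, -5.0]
width: 42.5
finger_force: 42.0
TCP in balance [-51.5  14.8] j6 -1.51
t 14.35 pos [ 529.6 -168.7  109. ] F [-0.2 -0.4 -5. ] w 42.5 ff 42.0 yang 65.25 tilt 0.01
shift units [-0.034  0.003  0.387] yaw units 0.01
```

```bash
python3 -m pendant '[{"hand":0,"linear":[-0.03,0,0.08],"yaw":0},{"hand":0,"linear":[0,0,0.1],"yaw":0},{"hand":0,"linear":[0,0,0.1],"yaw":0},{"hand":0,"linear":[0,0,0.06],"yaw":0},{"hand":0,"linear":[0,0,0],"yaw":0},{"hand":0,"linear":[0,0,0],"yaw":0}]'
python3 - <<'E'
from h import *
tob((-49,15),77)
E
```

```text
t: 14.95
position: [531.8, -169.6, 83.5]
ee_rot: [-0.673, -3.068, -0.0]
force: [0.3, 0.5, -4.2]
width: 42.2
finger_force: 42.0
TCP in balance [-49.2  14.8] j6 -1.51
t 14.95 pos [ 531.8 -169.6   83.5] F [ 0.3  0.5 -4.2] w 42.2 ff 42.0 yang 65.25 tilt 0.01
shift units [-0.002  0.003  0.087] yaw units 0.011
```

```bash
python3 -m pendant '[{"hand":0,"linear":[0,0,0.05],"yaw":0},{"hand":0,"linear":[0,0,0.04],"yaw":0},{"hand":0,"linear":[0,0,0.02],"yaw":0},{"hand":0,"linear":[0,0,0.015],"yaw":0},{"hand":0,"linear":[0,0,0.015],"yaw":0},{"hand":0,"linear":[0,0,0],"yaw":0},{"hand":0,"linear":[0,0,0],"yaw":0}]'
python3 - <<'E'
from h import *
tob((-49,15),71)
E
```

```text
t: 15.65
position: [531.8, -169.6, 73.2]
ee_rot: [0.673, 3.068, -0.0]
force: [-0.7, -0.1, -2.1]
width: 42.3
finger_force: 42.2
TCP in balance [-49.2  14.8] j6 -1.51
t 15.65 pos [ 531.8 -169.6   73.2] F [-0.7 -0.1 -2.1] w 42.3 ff 42.2 yang 65.25 tilt 0.01
shift units [-0.002  0.003  0.029] yaw units 0.01
```

```bash
python3 -m pendant '[{"hand":0,"linear":[0,0,0.015],"yaw":0},{"hand":0,"linear":[0,0,0.012],"yaw":0},{"hand":0,"linear":[0,0,0],"yaw":0},{"hand":0,"linear":[0,0,0],"yaw":0}]'
python3 - <<'E'
from h import *
tob((-49,15),71)
E
```

```text
t: 16.05
position: [531.8, -169.7, 71.1]
ee_rot: [0.673, 3.068, -0.0]
force: [-1.3, 0.0, -0.5]
width: 42.3
finger_force: 42.4
TCP in balance [-49.1  14.8] j6 -1.51
t 16.05 pos [ 531.8 -169.7   71.1] F [-1.3  0.  -0.5] w 42.3 ff 42.4 yang 65.25 tilt 0.01
shift units [-0.001  0.003  0.002] yaw units 0.01
```

The weight rests on the pan (about 4.4 N carried). I'll release, rise, back off and set the fingers as a 25 mm cradle.

```bash
python3 -m pendant '[{"hand":0.7,"linear":[0,0,0],"yaw":0},{"hand":0.9,"linear":[0,0,0],"yaw":0},{"hand":0.9,"linear":[0,0,0],"yaw":0},{"hand":0.9,"linear":[0,0,0],"yaw":0},{"hand":0.9,"linear":[0,0,-0.15],"yaw":0},{"hand":0.9,"linear":[0.1,0,-0.15],"yaw":0},{"hand":0.9,"linear":[0.3,0,0],"yaw":0},{"hand":0.6,"linear":[0.15,0,0],"yaw":0},{"hand":0.3,"linear":[0.05,0,0],"yaw":0},{"hand":0.3,"linear":[0,0,0],"yaw":0},{"hand":0.3,"linear":[0,0,0],"yaw":0},{"hand":0.3,"linear":[0,0,0],"yaw":0}]'
python3 - <<'E'
from h import *
tob((-75,15),77)
S=ctrl.capture("side");np.savez("side4.npz",**S)
p=B2W((-40,15),PAN,TH)
print("pred base, body top, knob top px",proj(S,[(*p,55.5),(*p,99.5),(*p,125.5)]).round(1).tolist())
g=S["img"][185:225,305:350].mean(2).astype(int)
np.set_printoptions(linewidth=250);print(g[::2,::2]//10)
E
```

```text
t: 17.25
position: [491.3, -151.0, 93.6]
ee_rot: [0.673, 3.068, -0.0]
force: [-0.6, 0.3, -0.2]
width: 25.8
finger_force: 0.0
TCP in balance [-93.7  14.7] j6 -1.51
t 17.25 pos [ 491.3 -151.    93.6] F [-0.6  0.3 -0.2] w 25.8 ff 0.0 yang 65.25 tilt 0.01
shift units [-0.25   0.003  0.221] yaw units 0.009
pred base, body top, knob top px [[328.3, 217.7], [328.0, 203.6], [327.9, 195.1]]
[[19 19 19 19 13  5  5  5  5  7  6  8 11 10  9  8  4  5  6  5  5  6  5]
 [20 19 19 19 13  5  5  9 11 10  8  7  9  6  6  7  6  5  5  5  6  5  5]
 [20 19 19 19 13  8 15 18 19 17 13  6  7  5  6  6  6  6  6  5  6  6  5]
 [19 19 19 19 16 18 20 21 21 20 19 11  6  6  6  6  5  5  5  5  6  6  6]
 [20 19 19 19 20 21 21 20 20 20 19 15  5  6  5  6  6  8  6  5  6  5  5]
 [19 19 19 20 21 20 20 20 20 17 17 17  9  5  5  6  6 13  9  6  8  5  5]
 [20 20 21 21 20 20 20 20 20 15 16 18 14  6  6  5  6  9  7  6  5  4  7]
 [21 21 20 20 20 20 20 20 20 16 14 16 16  9  7  5  6  6  5  6  5  4  4]
 [20 20 20 20 20 20 20 20 19 16 13 14 15 16 15 14  6  6  6 11  5  4  5]
 [20 20 20 20 19 19 18 17 17 17 17 17 18 18 18 17  6  5  8 15  6  4  5]
 [20 20 18 18 17 17 16 15 14 17 18 18 18 18 18 16  6  5  8 15  6  4  5]
 [18 17 17 16 15 15 16 16 11 13 16 17 18 17 17 15  6  5  8 15 11  5  5]
 [17 17 14 16 17 17 17 16 12 13 15 16 17 17 17 15  7  5  8 16 19 18 16]
 [17 16 14 17 17 17 17 17 12 13 15 16 17 17 17 16 11  8  9 16 20 21 20]
 [17 17 13 17 17 17 17 17 12 13 15 16 17 17 17 16 16 18 16 17 20 20 20]
 [17 17 16 14 16 17 17 16 12 13 15 16 17 17 17 17 19 21 20 20 20 20 20]
 [16 17 17 17 16 15 15 14 12 13 15 16 17 17 19 21 21 20 20 20 20 20 20]
 [10 13 16 17 17 17 17 17 16 14 15 16 18 21 21 20 20 20 20 20 20 20 20]
 [12 10 10 12 14 15 16 17 17 16 17 19 21 21 20 20 20 20 20 20 20 20 20]
 [19 17 14 11 10 10 10 10 10 12 19 21 21 20 20 20 20 20 20 20 20 21 21]]
```

The measured body column (centre about 328) matches the prediction (328), so the weight stands upright at balance (-40,15). Now the cradle push.

```bash
python3 -m pendant '[{"hand":0.3,"linear":[0,0,0.13],"yaw":0},{"hand":0.3,"linear":[-0.1,0,0.1],"yaw":0},{"hand":0.3,"linear":[-0.1,0,0],"yaw":0},{"hand":0.3,"linear":[-0.06,0,0],"yaw":0},{"hand":0.3,"linear":[-0.04,0,0],"yaw":0},{"hand":0.3,"linear":[-0.04,0,0],"yaw":0},{"hand":0.3,"linear":[-0.04,0,0],"yaw":0},{"hand":0.3,"linear":[-0.04,0,0],"yaw":0},{"hand":0.3,"linear":[-0.04,0,0],"yaw":0},{"hand":0.3,"linear":[0,0,0],"yaw":0}]'
python3 - <<'E'
from h import *
tob((-49,15),77)
E
```

```text
t: 18.3
position: [522.4, -165.3, 76.2]
ee_rot: [-0.673, -3.068, -0.0]
force: [-1.7, 1.1, -0.1]
width: 25.7
finger_force: 1.1
TCP in balance [-59.5  14.8] j6 -1.51
t 18.3 pos [ 522.4 -165.3   76.2] F [-1.7  1.1 -0.1] w 25.7 ff 1.1 yang 65.25 tilt 0.01
shift units [-0.141  0.003 -0.01 ] yaw units 0.01
```

```bash
python3 -m pendant '[{"hand":0.3,"linear":[-0.04,0,0],"yaw":0},{"hand":0.3,"linear":[-0.04,0,0],"yaw":0},{"hand":0.3,"linear":[-0.03,0,0],"yaw":0},{"hand":0.3,"linear":[-0.03,0,0],"yaw":0},{"hand":0.3,"linear":[0,0,0],"yaw":0}]'
cat > wcol.py <<'E'
from h import *
def look(x,y):
    S=ctrl.capture("side");p=B2W((x,y),PAN,TH);q=proj(S,[(*p,55.5),(*p,90)]);print("pred base/mid px",q.round(1).tolist())
    r=int(q[1,1]);print("row",r);g=S["img"][r-1:r+12:3].mean(2).astype(int)[:,305:345];np.set_printoptions(linewidth=250);print(g//10)
E
python3 - <<'E'
from h import *
from wcol import look
tob((-47,15),77)
look(-19,15)
E
```

```text
t: 18.8
position: [532.0, -169.8, 76.2]
ee_rot: [0.673, 3.068, -0.0]
force: [-2.1, 1.3, 0.3]
width: 25.6
finger_force: 1.2
TCP in balance [-48.9  14.8] j6 -1.51
t 18.8 pos [ 532.  -169.8   76.2] F [-2.1  1.3  0.3] w 25.6 ff 1.2 yang 65.25 tilt 0.01
shift units [-0.026  0.003 -0.01 ] yaw units 0.01
pred base/mid px [[322.5, 215.5], [322.2, 204.6]]
row 204
[[20 20 20 20 20 20 20 19 19 19 16 16 17 18 18 17 17 16 11  6  5  6  6  8 12 14 10  6  5  4  4  5 10 15 18 20 20 20 20 20]
 [20 19 18 18 17 17 17 17 16 16 14 12 12 13 14 15 15 15 11  7  5  5  6  9 14 16 12  6  5  5  4  5 11 17 20 20 20 20 20 20]
 [17 17 17 16 15 15 16 17 17 17 15 12 12 13 14 15 15 15 11  6  5  5  6  8 14 16 13 10  8  8  7  8 12 16 17 18 20 20 20 20]
 [17 17 16 13 13 16 17 17 17 17 15 13 12 13 14 15 15 16 14 12 10  8  7  9 13 15 14 14 13 16 17 17 17 17 17 16 18 21 21 21]
 [17 17 17 17 16 15 14 15 16 16 15 13 12 13 14 15 15 16 17 17 17 17 16 16 16 16 15 16 17 18 18 18 19 20 21 21 21 20 20 20]]
```

```bash
python3 -m pendant '[{"hand":0.3,"linear":[0.1,0,0],"yaw":0},{"hand":0.5,"linear":[0.3,0,0],"yaw":0},{"hand":1,"linear":[0.3,0,0],"yaw":0},{"hand":1,"linear":[0,0,0],"yaw":1},{"hand":1,"linear":[0,0,0],"yaw":1},{"hand":1,"linear":[0,0,0],"yaw":1},{"hand":1,"linear":[0,0,0],"yaw":1},{"hand":1,"linear":[0,0,0],"yaw":1},{"hand":1,"linear":[0,0,0],"yaw":1},{"hand":1,"linear":[0,0,0],"yaw":1},{"hand":1,"linear":[0,0,0],"yaw":1},{"hand":1,"linear":[0,0,0],"yaw":1}]'
python3 - <<'E'
from h import *
tob((-91,15),66,-45)
E
```

```text
t: 20.05
position: [483.9, -147.6, 76.4]
ee_rot: [1.8, 2.574, 0.0]
force: [0.3, -0.8, -0.3]
width: 85.3
finger_force: 0.0
TCP in balance [-101.9   14.8] j6 -0.72
t 20.05 pos [ 483.9 -147.6   76.4] F [ 0.3 -0.8 -0.3] w 85.3 ff 0.0 yang 20.05 tilt 0.05
shift units [-0.1    0.105  0.139] yaw units -0.031
```

```bash
python3 -m pendant '[{"hand":1,"linear":[-0.1,0.105,0.1],"yaw":-0.03},{"hand":1,"linear":[-0.08,0,0],"yaw":0},{"hand":1,"linear":[-0.08,0,0],"yaw":0},{"hand":1,"linear":[-0.04,0,0],"yaw":0},{"hand":1,"linear":[-0.04,0,0],"yaw":0},{"hand":1,"linear":[-0.03,0,0],"yaw":0},{"hand":1,"linear":[-0.03,0,0],"yaw":0},{"hand":1,"linear":[0,0,0],"yaw":0}]'
python3 - <<'E'
from h import *
from wcol import look
tob((-61.7,-14),69,-45)
look(-15,10)
E
```

```text
t: 20.85
position: [501.8, -173.1, 68.7]
ee_rot: [-1.793, -2.58, -0.0]
force: [-1.5, 2.2, 0.9]
width: 85.3
finger_force: 1.5
TCP in balance [-74.9  -0.9] j6 -0.76
t 20.85 pos [ 501.8 -173.1   68.7] F [-1.5  2.2  0.9] w 85.3 ff 1.5 yang 20.4 tilt 0.02
shift units [-0.248 -0.    -0.004] yaw units 0.041
pred base/mid px [[322.5, 214.4], [322.2, 203.5]]
row 203
[[20 20 20 20 20 20 20 20 20 19 16 16 17 18 18 17 14  8  7 12 16 15 16 18 17 18 19 20 20 20 20 20 20 20 20 20 20 20 20 20]
 [20 20 19 19 18 18 18 18 17 17 14 12 12 13 15 14 11  8  7 12 16 14 15 16 16 16 17 18 18 19 19 20 20 20 20 20 20 20 20 20]
 [18 17 17 17 17 16 15 15 16 16 14 12 12 13 14 15 14  9  7 11 16 16 15 16 16 15 14 15 16 17 17 17 17 18 19 20 20 20 20 20]
 [17 17 17 14 14 16 17 17 17 17 14 12 12 13 14 15 16 16 14 14 16 15 15 16 16 16 17 16 13 16 17 17 17 17 16 14 16 20 21 21]
 [17 17 17 16 14 14 16 17 17 17 15 12 12 13 14 15 16 16 17 17 17 17 17 17 16 15 14 14 16 17 17 17 18 19 20 21 21 21 21 20]]
```

```bash
python3 -m pendant '[{"hand":1,"linear":[-0.04,0,0],"yaw":0},{"hand":1,"linear":[-0.04,0,0],"yaw":0},{"hand":1,"linear":[-0.04,0,0],"yaw":0},{"hand":1,"linear":[-0.03,0,0],"yaw":0},{"hand":1,"linear":[-0.03,0,0],"yaw":0},{"hand":1,"linear":[0,0,0],"yaw":0}]'
python3 - <<'E'
from h import *
from wcol import look
tob((-61.7,-14),69,-45)
look(-6.5,1.5)
S=ctrl.capture("side");np.savez("side5.npz",**S)
E
```

```text
t: 21.5
position: [506.7, -186.0, 68.7]
ee_rot: [1.793, 2.579, -0.0]
force: [-1.1, 2.3, 0.9]
width: 85.4
finger_force: 1.4
TCP in balance [-65.1 -10.6] j6 -0.78
t 21.5 pos [ 506.7 -186.    68.7] F [-1.1  2.3  0.9] w 85.4 ff 1.4 yang 20.39 tilt 0.01
shift units [-0.064 -0.    -0.004] yaw units 0.038
pred base/mid px [[322.1, 212.4], [321.8, 201.6]]
row 201
[[21 21 20 20 20 20 20 20 20 16 15 17 18 18 18 17 11  6 10 16 17 15 17 17 17 19 20 20 20 20 20 20 20 20 20 20 20 20 20 20]
 [20 20 20 20 20 20 20 20 19 16 12 12 13 14 15 15 10  6 10 15 16 14 16 16 17 19 20 20 20 20 20 20 20 20 20 20 20 20 20 20]
 [20 19 18 18 17 17 17 17 16 14 12 12 13 14 15 15 12  8  9 15 16 14 16 16 16 16 17 17 17 18 18 19 20 20 20 20 20 20 20 20]
 [17 17 17 17 15 16 16 16 17 15 12 12 13 14 15 15 16 16 16 16 16 15 16 16 16 15 15 14 15 16 17 17 17 17 17 18 20 20 20 20]
 [17 17 16 13 13 16 17 17 17 16 13 12 13 14 15 15 16 17 17 17 17 17 17 16 16 16 17 15 13 16 17 17 17 17 17 16 18 21 21 21]]
```

```bash
python3 -m pendant '[{"hand":1,"linear":[-0.03,0,0],"yaw":0},{"hand":1,"linear":[-0.03,0,0],"yaw":0},{"hand":1,"linear":[0,0,0],"yaw":0},{"hand":1,"linear":[0.1,0,0],"yaw":0},{"hand":1,"linear":[0.3,-0.1,0],"yaw":0},{"hand":1,"linear":[0.4,-0.3,0],"yaw":0},{"hand":1,"linear":[0.4,-0.4,-0.3],"yaw":0},{"hand":1,"linear":[0.3,-0.4,-0.5],"yaw":0},{"hand":1,"linear":[0,-0.3,-0.5],"yaw":0},{"hand":1,"linear":[0,0,-0.2],"yaw":0},{"hand":1,"linear":[0,0,0],"yaw":0}]'
python3 - <<'E'
from h import *
tob((-61.7,-14),69,-45)
S=ctrl.capture("side");T=ctrl.capture("top");np.savez("side6.npz",**S);np.savez("top6.npz",**T)
o=np.zeros((600,800,3),np.uint8)
o[:600,:400]=cv2.resize(T["img"][145:265,375:455,::-1],None,fx=5,fy=5,interpolation=2)
o[:600,400:]=cv2.resize(S["img"][140:260,285:365,::-1],None,fx=5,fy=5,interpolation=2)
cv2.imwrite("pics/fin.png",o)
E
```

```text
t: 22.7
position: [366.2, -124.6, 181.4]
ee_rot: [1.79, 2.575, 0.001]
force: [-0.5, -0.5, -0.9]
width: 85.5
finger_force: 0.0
TCP in balance [-218.4  -13.8] j6 -0.78
t 22.7 pos [ 366.2 -124.6  181.4] F [-0.5 -0.5 -0.9] w 85.5 ff 0.0 yang 20.37 tilt 0.32
shift units [-1.477  1.465  1.51 ] yaw units 0.034
```

View pics/fin.png

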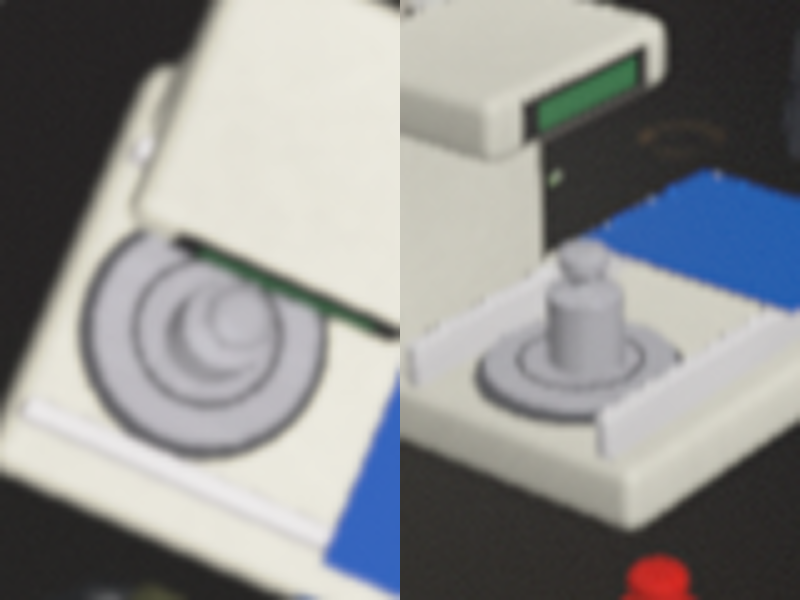

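Both views show the weight upright and centred in the ring. In the side view the body centre is at x=585 against a ring centre of 581, with a clear gap all round, and the base is well inside in the top view. The cover is open at the right and the hand is clear.

```bash
python3 -c "
from workcell import ctrl
print(ctrl.hand_in())"
```

```text
the job is handed in; nothing more can be done
None
```

The job is handed in at about 23 s of the 64 s: the cover is open at its stop and the steel weight stands upright, centred inside the ring. Because the tool could not be tilted, I set the weight on the front of the pan and slid it to the middle with the fingers.

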